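Comb glass rods into the grooves of a drying tray

ROBOT

A 7-joint arm with a two-finger parallel gripper is mounted at the origin on the work surface. World frame = base frame: x ahead of the robot, y to its left, z up, the work surface at z = 0. Lengths are in m, angles in rad, forces in N, time in s.
With the tool pointing down it reaches from about 0.35 to 0.9 m from the base axis. Payload 8.1 kg.
Tool frame: the origin (TCP) lies between the finger pads; the fingertips stand 25 mm ahead of it and the grasp point (between the pads) lies 6 mm ahead of it; z points along the fingers, y is the direction in which the jaws open and shut (so a half turn about z gives the same grasp; the last joint's range is limited). The gripper opens to 92 mm and grips with 3 to 60 N. Pads are 19 mm wide; open, the fingers measure 130 mm over their backs; the gripper's body (75 mm by 190 mm) begins 47 mm behind the grasp point.
Start: joints at [-1.24, 0.434, 0.025, 1.573, -0.012, 1.134, -0.075], TCP at [0.263, 0.567, 0.252] pointing down, gripper open.
Joint ranges: [-2.62, 2.62], [-0.44, 2.09], [-1.27, 1.32], [0.08, 2.57], [-1.32, 4.46], [0.12, 2], [-2.74, 2.74]. Speed limits (rad/s): [2.22, 2.22, 3.01, 3.01, 3.14, 3.14, 3.14].

INTERFACE

Orientations are given as a rotation vector (axis times angle).
In Python, from cell import * gives the robot as it stands.
- The arm moves only by the shell command python3 -m jog 'ROWS' [FORCE]. ROWS is JSON, one flat list of numbers, 5 for each row, row after row: the finger opening in mm, from 0 to 91.8, then the shift along the tool's x, y, z in units of 40 mm (1.0 is 40 mm), then the turn about the tool's z in units of 6 degrees (1.0 is 6 degrees). A call has 1 to 20 rows; each row shifts and turns the pose as measured when the row begins, along the tool's axes as they then stand; what a row does not reach is not made up. A row lasts 1/12 s, in which the tool goes at most 41.7 mm and 7.16 degrees, less where a joint would pass 70% of its speed; a pose out of reach is approached as far as the arm can. A call is refused whole if a number of a shift passes 1 or a number of a turn 1, either way. A call with a gripper value outside its range is refused whole. The fingers move at their own pace and stop on an object; FORCE is the grip in N (left out, the last holds). Time passes only in rows, so rows that do not move let the fingers close. It gives the time, the measured TCP pose, the force and the opening at its end, in the units of the state.
- observe(): the state, without advancing time (a new reading comes with each control period).
- get_image(name): name is "side" or "top"; returns the picture (480x640x3 uint8, red, green, blue); there is no depth.
- camera_params(name): a dict with "intrinsics" (3x3 intrinsics, pixels), "dist_coeffs" ([k1, k2, p1, p2, k3] as OpenCV has them; the pictures are not rectified), "xyz" and "orientation" of the camera in the world. Camera axes: x right, y down, z forward; pixel columns grow to the right and rows downward; lengths in m; the calibration is good to about 2 mm. A picture is of the moment at which its call begins. camera_params takes no time and is no camera call.
- sign_off(): hands the job in, once; it reports no verdict.
The state is a dict: "clock": time; "joints": joint angles; "dq": joint speeds; "joint_efforts": joint torques, N m; "position": TCP position; "ee_rot": TCP orientation; "force": force on the tool from outside, world axes, zero at the start; "ft_torque": the same for the moment, N m; "width": opening from 0.0 (shut) to 1.0 (fully open).
Only numpy, scipy, OpenCV 4.12 (cv2) and the standard library are available. Lean on these libraries where they do the work, as an engineer would, in place of code of your own. Each camera call takes 0.05 s, during which the arm holds its last target. There are 200 camera calls.

TASK

Take the green rake from its rails, feel it down between the three loose glass rods until its tines rest lightly on the tray's ridges, then comb until each rod lies down in a groove of its own. The rods are glass: never touch them with the gripper, and ease off when the rake meets resistance on rods or tray. Then stand the rake back upright on its rails as you found it and let go, leaving the jar, the bottle and the red box alone.

Things in the scene. Friction and masses are not known exactly. Their poses are not given: they have to be found in the camera images.
- tray: Fixed tray 220 (x) x 196 (y) mm, white bed, blue walls 8 mm thick, 46 mm high. Origin: centre of underside, on the counter. Five V grooves (35-degree flanks) along x, 204 mm long, centre lines y = -72,-36,0,36,72 mm, bottoms z = 18 mm; sharp ridge crests between at y = -54,-18,18,54 mm, z = 30.6 mm. Axis of a settled rod: z = 26.5 mm; of one lying across the crests: 37.6 mm.
- rod0: Loose amber glass rod with white bands, 140 mm long, 14 mm thick, 55 g; x along its axis, origin at its middle. Starts across the tray's crests, turned 28 to 42 degrees counterclockwise (from above) from the grooves; the rods do not cross. Slides and rolls when pushed; drops into a groove once nearly parallel to it. Fragile: breaks if the rake bears on it with over 15 N.
- rod1: Loose amber glass rod with white bands, 140 mm long, 14 mm thick, 55 g; x along its axis, origin at its middle. Starts across the tray's crests, turned 28 to 42 degrees counterclockwise (from above) from the grooves; the rods do not cross. Slides and rolls when pushed; drops into a groove once nearly parallel to it. Fragile: breaks if the rake bears on it with over 15 N.
- rod2: Loose amber glass rod with white bands, 140 mm long, 14 mm thick, 55 g; x along its axis, origin at its middle. Starts across the tray's crests, turned 28 to 42 degrees counterclockwise (from above) from the grooves; the rods do not cross. Slides and rolls when pushed; drops into a groove once nearly parallel to it. Fragile: breaks if the rake bears on it with over 15 N.
- rake: Loose upright rake, 220 g. Origin: centre of underside, level with the tine tips. 4 steel tines at y = -54,-18,18,54 mm (pitch of the tray's crests), 4 mm wide in y, 10 mm deep in x, z = 0 to 28 mm. Green head bar 42 (x) x 126 (y) mm, z = 28 to 44 mm. Black handle on its middle 22 mm thick in x, 40 mm wide in y, z = 44 to 110 mm: grip its flat sides across the 22 mm.
- dock: Fixed aluminium rake rest: base 75 (x) x 150 (y) x 4 mm, two rails along y, 8 mm thick, at x = -16 and 16 mm, tops z = 35 mm. Origin: centre of underside, on the counter. The rake's head bar rests on the rails, tines hanging in the 24 mm gap; the rake's origin is then 7 mm above the dock's, its axes parallel to the dock's.
- jar: White jar, 72 mm across, 75 mm high, bystander; origin centre of its underside.
- amber_bottle: Small amber bottle, 52 mm across, 110 mm high, bystander; origin centre of its underside.
- cap_box: Small open red box 70 x 110 x 40 mm, bystander; origin centre of its underside.

How it is judged:
On the way, in this order (a step that is already met when the one before it is completed fails the run):
1. the rake is held and lifted clear of its rails (contact force between the fingers and rake above 1 N and z of rake in the frame of dock above 0.045 m), for 0.2 s.
2. the held rake's tines are set lightly on the ridges of the tray, between the rods (contact force between the fingers and rake above 1 N and z of rake in the frame of tray below 0.036 m and contact force between rake and tray between 1 and 20 N and x of rake in the frame of tray between -0.1 and 0.1 m and y of rake in the frame of tray between -0.04 and 0.04 m), for 0.15 s.
3. all three rods lie parallel at the bottom of a groove each, and the rake, still held, is lifted out of the tray (contact force between the fingers and rake above 1 N and z of rod0 in the frame of tray between 0.02 and 0.0295 m and angle between the x axis of each of rod0, rod1, rod2 and the x axis of tray, either way round below 0.07 rad and (y of rod0 in the frame of tray between -0.077 and -0.067 m or y of rod0 in the frame of tray between -0.041 and -0.031 m or y of rod0 in the frame of tray between -0.005 and 0.005 m or y of rod0 in the frame of tray between 0.031 and 0.041 m or y of rod0 in the frame of tray between 0.067 and 0.077 m) and z of rod1 in the frame of tray between 0.02 and 0.0295 m and (y of rod1 in the frame of tray between -0.077 and -0.067 m or y of rod1 in the frame of tray between -0.041 and -0.031 m or y of rod1 in the frame of tray between -0.005 and 0.005 m or y of rod1 in the frame of tray between 0.031 and 0.041 m or y of rod1 in the frame of tray between 0.067 and 0.077 m) and z of rod2 in the frame of tray between 0.02 and 0.0295 m and (y of rod2 in the frame of tray between -0.077 and -0.067 m or y of rod2 in the frame of tray between -0.041 and -0.031 m or y of rod2 in the frame of tray between -0.005 and 0.005 m or y of rod2 in the frame of tray between 0.031 and 0.041 m or y of rod2 in the frame of tray between 0.067 and 0.077 m) and z of rake in the frame of tray above 0.045 m), for 0.2 s.
At the end, for the whole second after the job is handed in: Each rod at rest at the bottom of its own groove (axis within 5 mm of the centre line, under 29.5 mm above the tray underside, within 4 degrees of parallel); rake released at rest on its rails, centred within 12 mm across and 25 mm along, seated, upright within 6 degrees (z of rod0 in the frame of tray between 0.02 and 0.0295 m and angle between the x axis of each of rod0, rod1, rod2 and the x axis of tray, either way round below 0.07 rad and (y of rod0 in the frame of tray between -0.077 and -0.067 m or y of rod0 in the frame of tray between -0.041 and -0.031 m or y of rod0 in the frame of tray between -0.005 and 0.005 m or y of rod0 in the frame of tray between 0.031 and 0.041 m or y of rod0 in the frame of tray between 0.067 and 0.077 m) and z of rod1 in the frame of tray between 0.02 and 0.0295 m and (y of rod1 in the frame of tray between -0.077 and -0.067 m or y of rod1 in the frame of tray between -0.041 and -0.031 m or y of rod1 in the frame of tray between -0.005 and 0.005 m or y of rod1 in the frame of tray between 0.031 and 0.041 m or y of rod1 in the frame of tray between 0.067 and 0.077 m) and z of rod2 in the frame of tray between 0.02 and 0.0295 m and (y of rod2 in the frame of tray between -0.077 and -0.067 m or y of rod2 in the frame of tray between -0.041 and -0.031 m or y of rod2 in the frame of tray between -0.005 and 0.005 m or y of rod2 in the frame of tray between 0.031 and 0.041 m or y of rod2 in the frame of tray between 0.067 and 0.077 m) and linear speed of each of rod0, rod1, rod2, rake below 0.02 m/s and x of rake in the frame of dock between -0.012 and 0.012 m and y of rake in the frame of dock between -0.025 and 0.025 m and z of rake in the frame of dock between 0.003 and 0.011 m and angle between rake's own z axis and vertical below 0.1 rad); the robot touches nothing.
It fails at once if the gripper or arm touches a glass rod (contact force between any of the fingers, the arm and rod0 above 0.3 N or contact force between any of the fingers, the arm and rod1 above 0.3 N or contact force between any of the fingers, the arm and rod2 above 0.3 N).
It fails at once if the rake bears on a glass rod with more than 15 N (contact force between rake and rod0 above 15 N or contact force between rake and rod1 above 15 N or contact force between rake and rod2 above 15 N).
It fails at once if the rake presses on the tray with more than 40 N (contact force between rake and tray above 40 N).
It fails at once if a bystander is moved by more than 20 mm or tipped (distance of any of jar, amber_bottle, cap_box from where it was at the start of the episode above 0.02 m or angle between any of jar, amber_bottle, cap_box's own z axis and vertical above 0.4 rad).
It also fails if it takes over 72 s, if anything falls off the work surface, if the arm or the gripper's body presses on something with over 40 N, if the wrist force passes 120 N, or if a joint passes its speed limit or range.

## Working session

There is one attempt and no reset: what is moved stays moved. The work goes in short steps, Python scripts to look and compute and a shell command to move; the robot and the scene stay as the last step left them, time stands still between calls to the robot, and variables do not carry over. Pictures are saved under pics/ and viewed, about 8 in all and at most 12, crops included, and the job is handed in when it is done.

```bash
mkdir -p pics; ls
python3 - <<'E'
from cell import *
import cv2
s=observe()
print(s)
for n in ("top","side"):
    p=camera_params(n); print(p)
    cv2.imwrite(f"pics/{n}0.png",get_image(n)[:,:,::-1])
E
```

```text
pics
{'clock': 0.0, 'joints': array([-1.2396114 ,  0.43522129,  0.02497014,  1.57408921, -0.01157698,
        1.13398556, -0.07510104]), 'dq': array([ 0.00053103, -0.00029278, -0.00110589,  0.00090679, -0.00013284,
        0.00090608,  0.00115797]), 'joint_efforts': array([-1.74560125e-05, -6.67862248e+01,  9.84418429e-01, -3.14453137e+01,
       -6.05593901e-02,  4.30156023e-02,  1.57357817e-04]), 'position': array([0.2625507 , 0.5666671 , 0.25094901]), 'ee_rot': array([-6.76109503e-01, -3.06779520e+00,  2.43286126e-03]), 'force': array([0.23004551, 0.03242724, 0.37526275]), 'ft_torque': array([-0.01428618, -0.08834438,  0.02588681]), 'width': 1.0008865343575748}
{'intrinsics': array([[448.29422843,   0.        , 317.20319874],
       [  0.        , 448.29422843, 236.68234308],
       [  0.        ,   0.        ,   1.        ]]), 'dist_coeffs': array([0.03444103, 0.        , 0.        , 0.        , 0.        ]), 'xyz': array([0.37193037, 0.01682308, 0.98818666]), 'orientation': array([-1.97759121,  2.21981063, -0.26558899])}
{'intrinsics': array([[573.71956981,   0.        , 317.79837657],
       [  0.        , 573.71956981, 243.93634246],
       [  0.        ,   0.        ,   1.        ]]), 'dist_coeffs': array([-0.09881664,  0.        ,  0.        ,  0.        ,  0.        ]), 'xyz': array([0.57952908, 0.67234164, 0.83120853]), 'orientation': array([-0.03252369,  2.92667567, -1.10101551])}
```

View pics/top0.png

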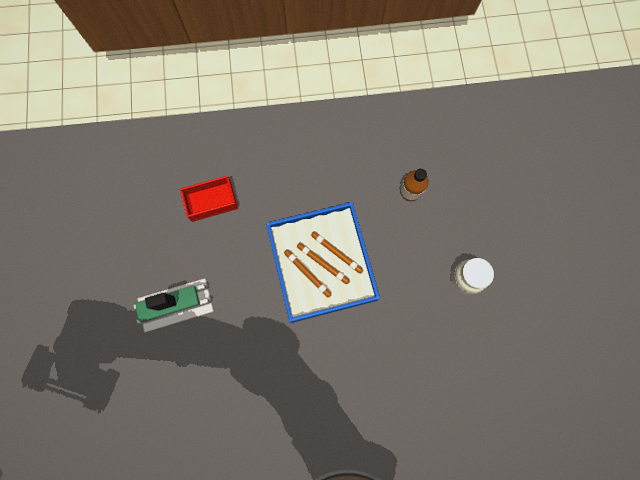

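View pics/side0.png

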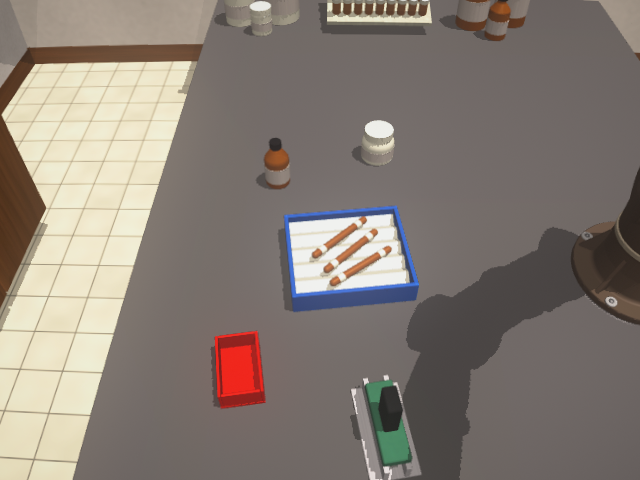

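The top view shows the tray near (322,262), with its grooves running roughly up the picture. The three tilted rods lie in it, the rake on its dock is near (170,303), the box is at (209,198), and the bottle and jar are to the right. The side view agrees. Next I'll measure positions.

```bash
cat > h.py <<'E'
from cell import *
import cv2, numpy as np
from scipy.spatial.transform import Rotation as R
P={n:camera_params(n) for n in("top","side")}
def cast(n,uv,z):
    p=P[n]; u=cv2.undistortPoints(np.float64(uv).reshape(-1,1,2),p["intrinsics"],p["dist_coeffs"])[:,0]
    d=np.c_[u,np.ones(len(u))]@R.from_rotvec(p["orientation"]).as_matrix().T
    return p["xyz"]+d*((z-p["xyz"][2])/d[:,2])[:,None]
def proj(n,X):
    p=P[n]; M=R.from_rotvec(p["orientation"]).as_matrix()
    Xc=(np.atleast_2d(X)-p["xyz"])@M
    return cv2.projectPoints(Xc,np.zeros(3),np.zeros(3),p["intrinsics"],p["dist_coeffs"])[0][:,0]
def mask(im,lo,hi):
    return cv2.inRange(cv2.cvtColor(im,cv2.COLOR_RGB2HSV),np.array(lo),np.array(hi))
def worldrect(n,m,z):  # min area rect of mask pixels cast on plane
    ys,xs=np.nonzero(m); W=cast(n,np.c_[xs,ys],z)[:,:2]
    return cv2.minAreaRect(np.float32(W*1000))
def biggest(m,k=1):
    c=sorted(cv2.findContours(m,cv2.RETR_EXTERNAL,cv2.CHAIN_APPROX_NONE)[0],key=cv2.contourArea)[::-1][:k]
    o=[]
    for a in c:
        z=np.zeros_like(m); cv2.drawContours(z,[a],-1,255,-1); o.append(z)
    return o
def yaw(): 
    M=R.from_rotvec(observe()["ee_rot"]).as_matrix(); return M
E
python3 - <<'E'
from h import *
for n in("top","side"):
    im=get_image(n)
    b=biggest(mask(im,(105,120,60),(125,255,255)))[0]
    print(n,"tray z46",worldrect(n,b,.046))
    g=biggest(mask(im,(65,80,40),(95,255,255)))[0]; 
    print(" green z51",worldrect(n,g,.051))
    a=mask(im,(5,120,60),(22,255,255))&cv2.erode(b,np.ones((9,9)))
    a=cv2.morphologyEx(a,cv2.MORPH_CLOSE,cv2.getStructuringElement(cv2.MORPH_ELLIPSE,(9,9)))
    for r in biggest(a,3): print("  rod",worldrect(n,r,.0376))
    k=biggest(mask(im,(0,0,0),(179,90,28)),3)
    for r in k: print("  black",np.round(cv2.boundingRect(r)),worldrect(n,r,.117))
    for c,lo,hi in(("red",(0,180,100),(4,255,255)),):
        print(c,worldrect(n,biggest(mask(im,lo,hi))[0],.04))
s=observe();print(np.round(R.from_rotvec(s["ee_rot"]).as_matrix(),3))
im=get_image("top")[270:345,120:230]; cv2.imwrite("pics/rake.png",cv2.resize(im,None,fx=7,fy=7)[:,:,::-1])
E
```

```text
top tray z46 ((546.1708984375, -13.901985168457031), (220.9938507080078, 195.21031188964844), 7.692654609680176)
 green z51 ((491.6518249511719, 314.63531494140625), (41.56254959106445, 126.06909942626953), 10.212770462036133)
  rod ((523.7400512695312, 19.74383544921875), (135.5927276611328, 10.723308563232422), 38.23814392089844)
  rod ((541.25927734375, -15.48992919921875), (135.90899658203125, 12.501740455627441), 46.13813781738281)
  rod ((561.6094970703125, -48.05435562133789), (136.0867462158203, 12.198204040527344), 44.78787612915039)
  black [151 294  25  16] ((487.57318115234375, 302.2696838378906), (24.610645294189453, 45.216983795166016), 10.67801570892334)
  black [415 174   9   7] ((680.8763427734375, -228.99441528320312), (19.302892684936523, 7.6782331466674805), 48.727535247802734)
  black [163 293   1   1] ((504.1282653808594, 300.3590087890625), (0.0, 0.0), 0.0)
red ((714.5138549804688, 219.1654510498047), (81.8852767944336, 111.49552917480469), 10.118910789489746)
side tray z46 ((545.4243774414062, 7.41717529296875), (218.80836486816406, 223.4593963623047), 7.678330898284912)
 green z51 ((493.0036926269531, 323.8092041015625), (41.17223358154297, 126.87640380859375), 10.4157133102417)
  rod ((560.7110595703125, -43.18196105957031), (136.17434692382812, 13.1183500289917), 44.7623405456543)
  rod ((531.990966796875, 32.14573287963867), (112.62725067138672, 14.953073501586914), 36.737911224365234)
  rod ((538.85498046875, -12.219104766845703), (88.39008331298828, 12.845649719238281), 45.97111129760742)
red ((718.615234375, 236.87265014648438), (69.8248062133789, 127.66280364990234), 10.08338737487793)
[[-0.907  0.42  -0.   ]
 [ 0.42   0.907 -0.001]
 [-0.    -0.001 -1.   ]]
```

View pics/rake.png

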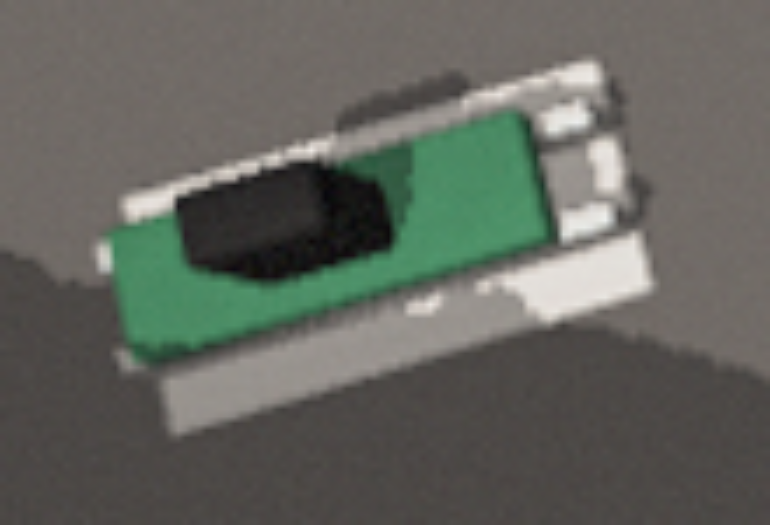

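```bash
python3 -m jog '[91.8,0,0,0,0.9,91.8,0,0,0,0.9,91.8,0,0,0,0.9,91.8,0,0,0,0.9,91.8,0,0,0,0.9,91.8,0,0,0,0.9,91.8,0,0,0,0.9,91.8,0,0,0,0.9,91.8,0,0,0,0.9,91.8,0,0,0,0.9]' 30
python3 -m jog '[91.8,-0.8,0.5,0,0,91.8,-0.8,0.5,0,0,91.8,-0.8,0.5,0,0,91.8,-0.8,0.5,0,0,91.8,-0.8,0.5,0,0,91.8,-0.8,0.5,0,0,91.8,-0.8,0.5,0,0,91.8,-0.8,0.5,0,0,91.8,0,0,0,0,91.8,0,0,0,0]'
cat >> h.py <<'E'
def to(x,y,yawdeg,z=None):
    s=observe(); M=R.from_rotvec(s["ee_rot"]).as_matrix(); p=s["position"]
    a=np.degrees(np.arctan2(M[1,1],M[0,1]))
    d=np.array([x,y,p[2] if z is None else z])-p
    t=-(yawdeg-a)
    # units if turn done first
    c,sn=np.cos(np.radians(yawdeg)),np.sin(np.radians(yawdeg))
    print("pos",np.round(p,4),"toolY yaw",round(a,2),"tilt",np.round(M[:2,2],4),"F",np.round(s["force"],2),"w",round(s["width"],3),"t",round(s["clock"],2))
    print("turn units",round(t/6,2),"then xyz units",np.round([(-sn*d[0]+c*d[1])/.04,(c*d[0]+sn*d[1])/.04,-d[2]/.04],3))
E
python3 - <<'E'
from h import *
to(.492,.319,10.3,.098)
E
```

```text
clock: 1.08
position: [0.2624, 0.5659, 0.2498]
ee_rot: [2.045, 2.384, -0.006]
force: [0.5, -1.3, 1.0]
width: 1.002
clock: 1.92
position: [0.4632, 0.3286, 0.248]
ee_rot: [-2.046, -2.384, 0.007]
force: [-0.7, 0.3, -0.5]
width: 1.001
pos [0.4632 0.3286 0.248 ] toolY yaw 8.73 tilt [-0.0031 -0.0033] F [-0.71  0.29 -0.48] w 1.001 t 1.92
turn units -0.26 then xyz units [-0.364  0.665  3.749]
```

```bash
python3 -m jog '[91.8,0,0,0,-0.26,91.8,-0.35,0.7,0,0,91.8,0,0,0.7,0,91.8,0,0,0.7,0,91.8,0,0,0.7,0,91.8,0,0,0,0,91.8,0,0,0,0]'
python3 - <<'E'
from h import *
to(.492,.319,10.3,.098)
a=get_image("top")[225:375,70:270];b=get_image("side")[270:480,280:520]
cv2.imwrite("pics/c1.png",np.hstack([cv2.resize(a,(400,480)),cv2.resize(b,(400,480))])[:,:,::-1])
E
```

```text
clock: 2.5
position: [0.4932, 0.324, 0.1631]
ee_rot: [-2.007, -2.416, -0.0]
force: [-0.8, 0.0, 1.1]
width: 1.002
pos [0.4932 0.324  0.1631] toolY yaw 10.57 tilt [-0.0006  0.0008] F [-0.8   0.04  1.11] w 1.002 t 2.5
turn units 0.05 then xyz units [-0.117 -0.052  1.627]
```

View pics/c1.png

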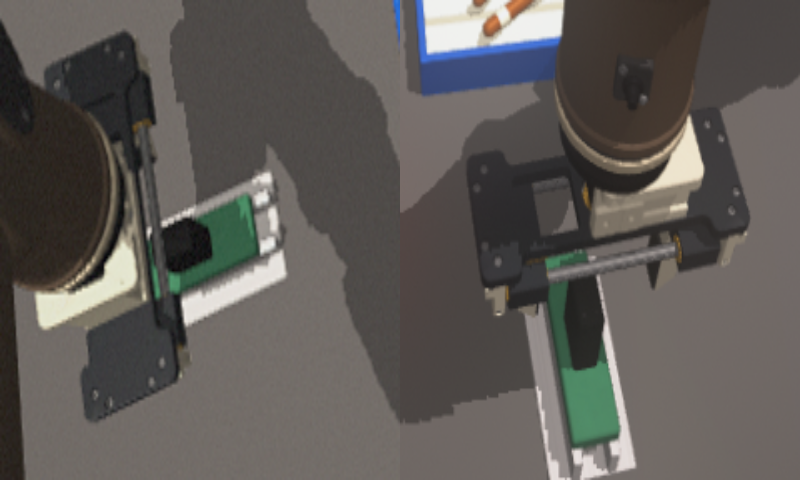

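The fingers straddle the handle across x, so I'll go down and close.

```bash
python3 -m jog '[91.8,-0.1,0,0.5,0,91.8,0,0,0.5,0,91.8,0,0,0.4,0,91.8,0,0,0.2,0,91.8,0,0,0,0]'
python3 -m jog '[60,0,0,0,0,40,0,0,0,0,15,0,0,0,0,15,0,0,0,0,15,0,0,0,0,15,0,0,0,0,15,0,0,0,0,15,0,0,0,0,15,0,0,0,0,15,0,0,0,0]' 40
python3 - <<'E'
from h import *
to(.492,.319,10.3,.098)
E
```

```text
clock: 3.02
position: [0.498, 0.3261, 0.1075]
ee_rot: [2.002, 2.42, 0.026]
force: [0.6, 0.2, 0.0]
width: 1.002
clock: 3.85
position: [0.5003, 0.3285, 0.114]
ee_rot: [2.001, 2.42, 0.039]
force: [-1.4, -0.5, 1.3]
width: 0.324
pos [0.5003 0.3285 0.114 ] toolY yaw 10.82 tilt [0.0171 0.0177] F [-1.43 -0.54  1.31] w 0.324 t 3.85
turn units 0.09 then xyz units [-0.197 -0.246  0.401]
```

```bash
for i in 1 ; do python3 -m jog '[28,-0.2,-0.2,0.4,0,28,0,0,0,0]'; python3 -m jog '[28,0,0,0,0]';python3 -m jog '[28,0,0,0,0]';python3 -m jog '[28,0,0,0,0]'; done
python3 - <<'E'
from h import *
to(.492,.319,10.3,.098)
E
```

```text
clock: 4.02
position: [0.4941, 0.3197, 0.0977]
ee_rot: [2.0, 2.42, 0.04]
force: [-0.8, -1.3, -0.3]
width: 0.305
clock: 4.1
position: [0.4944, 0.32, 0.098]
ee_rot: [2.0, 2.42, 0.04]
force: [0.0, 0.3, 0.2]
width: 0.304
clock: 4.18
position: [0.4944, 0.32, 0.0981]
ee_rot: [2.001, 2.42, 0.039]
force: [-0.7, -0.0, -0.5]
width: 0.303
clock: 4.27
position: [0.4949, 0.3204, 0.0985]
ee_rot: [2.0, 2.42, 0.04]
force: [-0.5, -0.3, -0.2]
width: 0.304
pos [0.4949 0.3204 0.0985] toolY yaw 10.83 tilt [0.0179 0.0187] F [-0.48 -0.27 -0.22] w 0.304 t 4.27
turn units 0.09 then xyz units [-0.021 -0.077  0.013]
```

```bash
python3 -m jog '[10,0,-0.05,0.02,0,10,0,0,0.01,0,10,0,0,0.01,0,10,0,0,0,0,10,0,0,0,0,10,0,0,0,0]' 40
python3 - <<'E'
from h import *
to(.492,.319,10.3,.098)
E
python3 -m jog '[10,0,0,0,0,10,0,0,-0.2,0,10,0,0,-0.3,0,10,0,0,-0.5,0,10,0,0,-0.5,0,10,0,0,-0.5,0,10,0,0,-0.3,0,10,0,0,0,0]' 40
python3 - <<'E'
from h import *
to(.492,.319,10.3,.098)
E
```

```text
clock: 4.77
position: [0.4933, 0.3209, 0.0983]
ee_rot: [2.0, 2.42, 0.042]
force: [-1.1, -0.7, 1.9]
width: 0.238
pos [0.4933 0.3209 0.0983] toolY yaw 10.85 tilt [0.0186 0.0196] F [-1.07 -0.75  1.86] w 0.238 t 4.77
turn units 0.09 then xyz units [-0.041 -0.04   0.007]
clock: 5.43
position: [0.491, 0.3185, 0.1979]
ee_rot: [2.0, 2.42, 0.04]
force: [-0.2, 0.3, -2.4]
width: 0.24
pos [0.491  0.3185 0.1979] toolY yaw 10.82 tilt [0.0177 0.0185] F [-0.2   0.35 -2.36] w 0.24 t 5.43
turn units 0.09 then xyz units [0.007 0.027 2.498]
```

```bash
python3 -m jog '[10,-0.4,0,0,0,10,-0.8,0,0,0,10,-0.8,0,0,0,10,-0.8,0,0,0,10,-0.8,0,0,0,10,-0.8,0,0,0,10,-0.8,0,0,0,10,-0.8,0,0,0,10,-0.8,0,0,0,10,-0.4,0,0,0,10,0,0,0,-0.8,10,0,0,0,-0.8,10,0,0,0,-0.8,10,0,0,0,-0.6,10,0,0,0,0,10,0,0,0,0]' 40
python3 - <<'E'
from h import *
to(.5422,-.0144,29.2,.15)
E
```

```text
clock: 6.77
position: [0.5408, 0.0104, 0.1878]
ee_rot: [1.589, 2.708, 0.029]
force: [0.1, -0.8, -1.3]
width: 0.237
pos [0.5408 0.0104 0.1878] toolY yaw 29.2 tilt [0.011  0.0151] F [ 0.09 -0.75 -1.31] w 0.237 t 6.77
turn units -0.0 then xyz units [-0.558 -0.271  0.946]
```

```bash
python3 -m jog '[10,-0.5,-0.25,0.2,0,10,0,0,0.4,0,10,0,0,0.25,0,10,0,0,0,0,10,0,0,0,0]' 40
python3 - <<'E'
from h import *
to(.5422,-.0144,29.2,.15)
a=get_image("top")[180:340,230:410];b=get_image("side")[180:330,260:440]
cv2.imwrite("pics/c2.png",np.hstack([cv2.resize(a,(400,356)),cv2.resize(b,(400,356))])[:,:,::-1])
E
```

```text
clock: 7.18
position: [0.5415, -0.0124, 0.1519]
ee_rot: [1.601, 2.701, 0.029]
force: [0.1, -0.0, -1.4]
width: 0.237
pos [ 0.5415 -0.0124  0.1519] toolY yaw 28.69 tilt [0.0106 0.015 ] F [ 0.11 -0.05 -1.4 ] w 0.237 t 7.18
turn units -0.08 then xyz units [-0.052 -0.009  0.047]
```

View pics/c2.png

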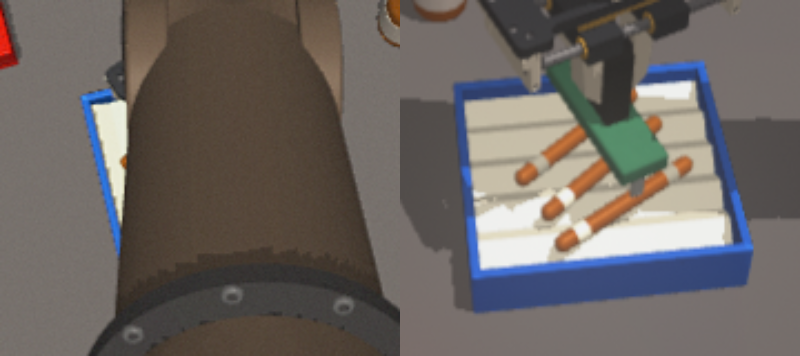

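Run:
```python
from h import *
s=observe();M=R.from_rotvec(s["ee_rot"]).as_matrix();p=s["position"]
im=get_image("side")
X=M[:,1];Y=M[:,0]  # rake x, rake y
o=p+M[:,2]*.0913
cor=[o+X*a*.021+Y*.063-M[:,2]*.044 for a in(-1,1)]
low=[o+X*a*.021+Y*.063-M[:,2]*.028 for a in(-1,1)]
tine=[o+Y*.054+X*a*.005+Y*b*.002 for a in(-1,1) for b in(-1,1)]
T=lambda x,y,z:np.array([.5462+x*np.cos(t)-y*np.sin(t),-.0139+x*np.sin(t)+y*np.cos(t),z])
t=np.radians(7.7)
tc=[T(a*.11,b*.098,.046) for a,b in((-1,-1),(1,-1),(1,1),(-1,1))]
rods=[]
for c,a,y in(((523.7,19.7),38.2,0),((541.3,-15.5),46.1,0),((561.6,-48.05),44.8,0)):
    d=np.array([np.cos(np.radians(a)),np.sin(np.radians(a)),0])
    rods+=[np.r_[np.array(c)/1000,.0376]+k*d*.07 for k in(-1,1)]
v=cv2.resize(im[180:330,260:460],None,fx=4,fy=4,interpolation=cv2.INTER_CUBIC)[:,:,::-1].copy()
for pts,c in((cor,(255,0,255)),(low,(255,255,0)),(tine,(0,0,255)),(tc,(0,255,255)),(rods,(0,255,0))):
    for q in proj("side",np.array(pts)): cv2.circle(v,tuple(int(k) for k in (q-[260,180])*4),4,c,1)
cv2.imwrite("pics/c3.png",v)
```

```text
(no output)
```

View pics/c3.png

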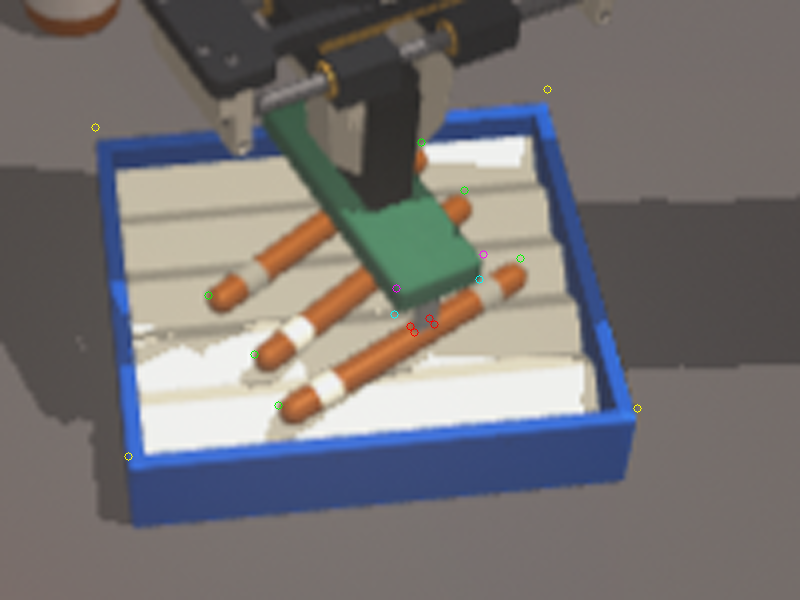

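The side-camera calibration is biased by about 3 px, but by the same amount for tray, rods and rake, so their relative positions agree. The tine at zoomed (425,318) will come down between the rods. Next I'll descend by feel.

```bash
python3 -m jog '[10,-0.06,0,0.1,-0.06,10,0,0,0.2,0,10,0,0,0.15,0,10,0,0,0.1,0,10,0,0,0,0]' 40
python3 - <<'E'
from h import *
to(.5422,-.0144,29.2,.1223)
E
```

```text
clock: 7.75
position: [0.5449, -0.013, 0.1301]
ee_rot: [1.586, 2.706, 0.034]
force: [0.3, -0.3, -2.2]
width: 0.24
pos [ 0.5449 -0.013   0.1301] toolY yaw 29.24 tilt [0.0154 0.016 ] F [ 0.28 -0.3  -2.17] w 0.24 t 7.75
turn units 0.01 then xyz units [ 0.002 -0.076  0.194]
```

```bash
python3 -m jog '[10,0,-0.12,0.05,0,10,0,0,0.07,0,10,0,0,0.02,0]'; for k in 1 2; do python3 -m jog '[10,0,-0.01,0.04,0]'; done
python3 - <<'E'
from h import *
to(.5408,-.0158,29.2,.1223)
E
```

```text
clock: 8.0
position: [0.5401, -0.0154, 0.1235]
ee_rot: [1.586, 2.706, 0.033]
force: [0.2, 0.3, -2.4]
width: 0.237
clock: 8.08
position: [0.5398, -0.0157, 0.1218]
ee_rot: [1.586, 2.706, 0.033]
force: [-0.2, 0.3, -1.6]
width: 0.238
clock: 8.17
position: [0.5396, -0.0159, 0.1202]
ee_rot: [1.586, 2.706, 0.034]
force: [-0.2, 0.5, 3.8]
width: 0.235
pos [ 0.5396 -0.0159  0.1202] toolY yaw 29.23 tilt [0.015 0.016] F [-0.21  0.49  3.76] w 0.235 t 8.17
turn units 0.0 then xyz units [-0.013  0.028 -0.052]
```

```bash
for k in 1 2 3; do python3 -m jog '[10,0,0,0.012,0]'|grep -E "pos|force"; done
python3 - <<'E'
from h import *
to(.5408,-.0158,29.2,.1223)
cv2.imwrite("pics/c4.png",cv2.resize(get_image("side")[180:330,260:460],None,fx=4,fy=4,interpolation=cv2.INTER_CUBIC)[:,:,::-1])
E
```

```text
position: [0.5398, -0.016, 0.1199]
force: [-0.6, -0.9, 4.1]
position: [0.5402, -0.0162, 0.1198]
force: [-0.0, -0.6, 3.4]
position: [0.5408, -0.0164, 0.1197]
force: [-0.4, -0.5, 2.4]
pos [ 0.5408 -0.0164  0.1197] toolY yaw 29.21 tilt [0.0178 0.0156] F [-0.36 -0.51  2.44] w 0.24 t 8.42
turn units 0.0 then xyz units [ 0.013  0.009 -0.064]
```

View pics/c4.png

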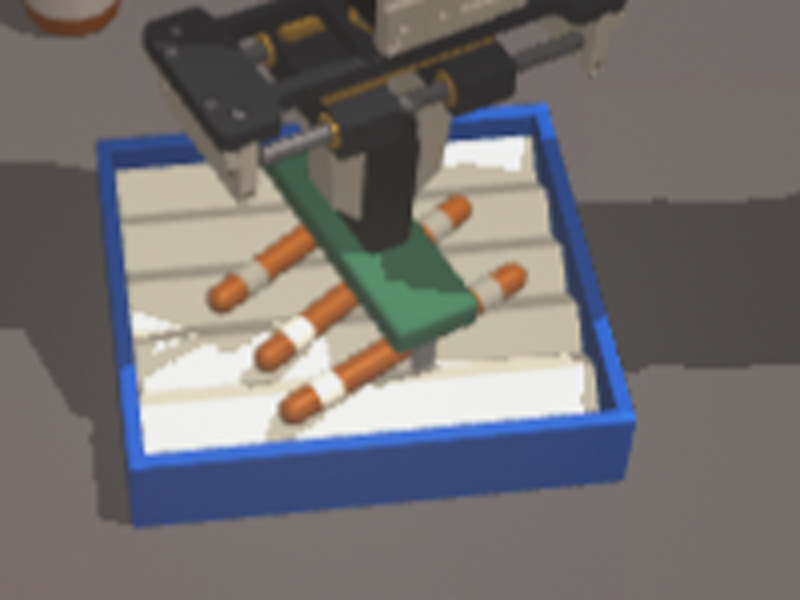

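Step 2 is met: the tines are between the rods, with about 5 N on the ridges. I'll lift about 2 mm and turn the rake square to the tray.

```bash
python3 -m jog '[10,0,0,-0.06,0,10,0,0,0,0.6,10,0,0,0,0.6,10,0,0,0,0.6,10,0,0,0,0.6,10,0,0,0,0.6,10,0,0,0,0.5,10,0,0,0,0]'
cat >> h.py <<'E'
TC=np.array([.5462,-.0139]); TY=np.radians(7.7)
def rk():
    s=observe(); M=R.from_rotvec(s["ee_rot"]).as_matrix(); o=s["position"]+M[:,2]*.0913
    d=o[:2]-TC; c,k=np.cos(TY),np.sin(TY); l=np.array([c*d[0]+k*d[1],-k*d[0]+c*d[1]])*1000
    a=np.degrees(np.arctan2(M[1,1],M[0,1]))-7.7
    print("rake in tray mm",np.round(l,1),"z",round(o[2]*1000,1),"yaw",round(a,2),"tilt",np.round(M[:2,2],3),"F",np.round(s["force"],1),"w",round(s["width"],3),"t",round(s["clock"],2))
E
python3 -c "
from h import *
rk()"
```

```text
clock: 9.13
position: [0.5388, -0.015, 0.1214]
ee_rot: [-2.075, -2.357, -0.034]
force: [-0.0, 0.6, -2.4]
width: 0.236
rake in tray mm [-6.   1.3] z 30.2 yaw -0.44 tilt [0.014 0.017] F [-0.   0.6 -2.4] w 0.236 t 9.13
```

```bash
python3 -m jog '[10,-0.03,0.06,-0.04,0,10,0,0.1,0,0,10,0,0.1,0,0,10,0,0.1,0,0,10,0,0.1,0,0]'|tail -3;python3 -c "
from h import *
rk()"
python3 -m jog '[10,0,0.1,0,0,10,0,0.1,0,0,10,0,0.1,0,0,10,0,0.1,0,0,10,0,0.1,0,0,10,0,0.1,0,0]'|tail -3;python3 -c "
from h import *
rk()
cv2.imwrite('pics/c5.png',cv2.resize(get_image('side')[180:330,260:460],None,fx=4,fy=4,interpolation=cv2.INTER_CUBIC)[:,:,::-1])"
```

```text
ee_rot: [-2.066, -2.362, -0.033]
force: [0.3, 0.3, -2.3]
width: 0.238
rake in tray mm [12.7  0.7] z 32.0 yaw -0.05 tilt [0.012 0.018] F [ 0.3  0.3 -2.3] w 0.238 t 9.55
ee_rot: [-2.065, -2.364, -0.033]
force: [0.6, 0.2, -2.1]
width: 0.242
rake in tray mm [40.   0.6] z 32.1 yaw 0.01 tilt [0.012 0.018] F [ 0.6  0.2 -2.1] w 0.242 t 10.05
```

View pics/c5.png

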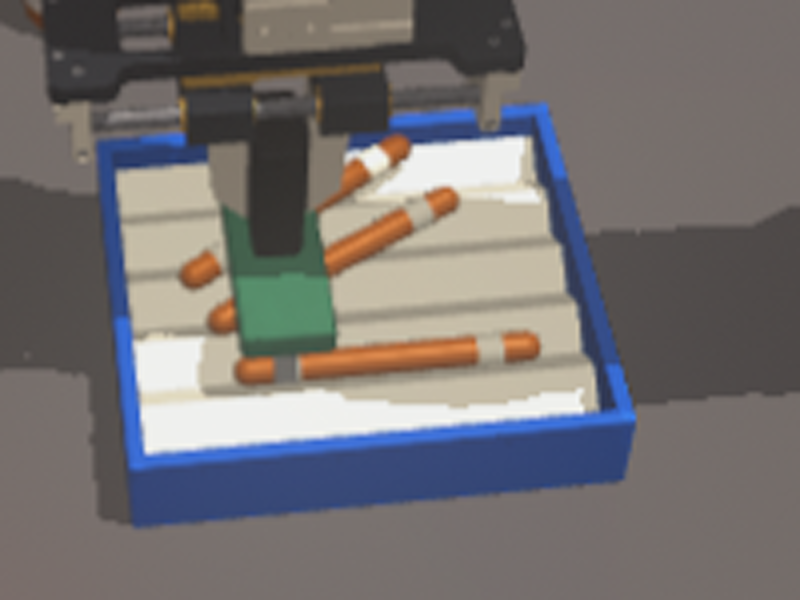

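Rod0 is now nearly parallel at (390,358). The other two still trail toward −x and −y, so I'll sweep back toward −x.

```bash
for i in 1 2 3; do python3 -m jog '[10,0,-0.1,0,0,10,0,-0.1,0,0,10,0,-0.1,0,0,10,0,-0.1,0,0,10,0,-0.1,0,0,10,0,-0.1,0,0,10,0,-0.1,0,0]'>/dev/null;python3 -c "
from h import *
rk()"; done
python3 -c "
from h import *
cv2.imwrite('pics/c6.png',cv2.resize(get_image('side')[180:330,260:460],None,fx=4,fy=4,interpolation=cv2.INTER_CUBIC)[:,:,::-1])"
```

```text
rake in tray mm [9.9 0.4] z 31.6 yaw 0.02 tilt [0.012 0.018] F [-0.5  0.1 -1.8] w 0.236 t 10.68
rake in tray mm [-21.4   0.3] z 31.5 yaw 0.01 tilt [0.013 0.018] F [ 0.  -0.2 -1.2] w 0.236 t 11.27
rake in tray mm [-52.5   0.4] z 31.1 yaw 0.01 tilt [0.013 0.018] F [-0.   0.1 -1.7] w 0.233 t 11.85
```

View pics/c6.png

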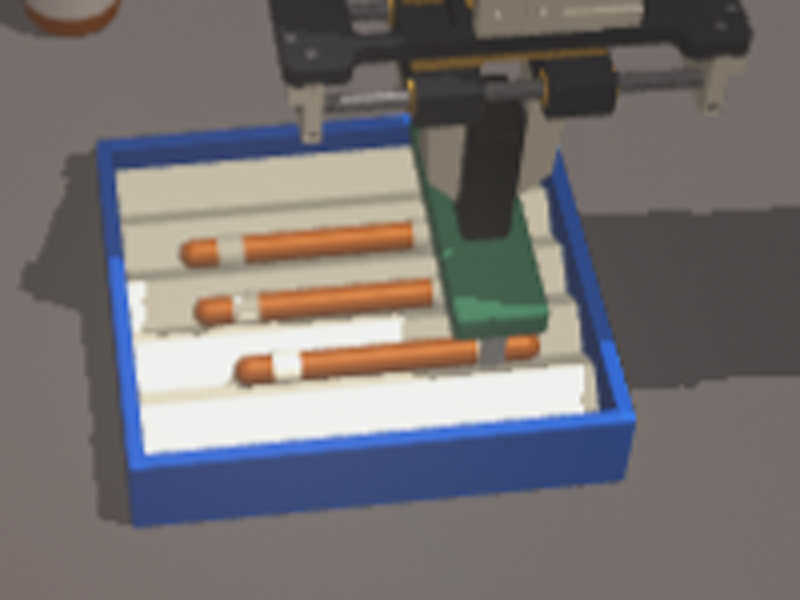

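All three rods now look parallel in separate grooves. I'll lift straight up, then check from above once the arm is clear.

```bash
python3 -m jog '[10,0,0,-0.1,0,10,0,0,-0.2,0,10,0,0,-0.4,0,10,0,0,-0.5,0,10,0,0,-0.5,0,10,0,0,-0.3,0,10,0,0,0,0,10,0,0,0,0,10,0,0,0,0,10,0,0,0,0]'>/dev/null
python3 -m jog '[10,0.4,0,0,0,10,0.8,0,0,0,10,0.8,0,0,0,10,0.8,0,0,0,10,0.8,0,0,0,10,0.8,0,0,0,10,0.8,0,0,0,10,0.8,0,0,0,10,0.8,0,0,0,10,0.4,0,0,0,10,0,0,0,-0.5,10,0,0,0,0]'>/dev/null
python3 - <<'E'
from h import *
rk(); to(.4933,.3209,10.85,.15)
def rods(n):
    im=get_image(n)
    b=biggest(mask(im,(105,120,60),(125,255,255)))[0]
    a=mask(im,(5,120,60),(22,255,255))&cv2.erode(b,np.ones((9,9)))
    a=cv2.morphologyEx(a,cv2.MORPH_CLOSE,cv2.getStructuringElement(cv2.MORPH_ELLIPSE,(9,9)))
    for r in biggest(a,3):
        (c,wh,ang)=worldrect(n,r,.0265); d=np.array(c)/1000-TC
        print(n,"rod tray",np.round([1000*(np.cos(TY)*d[0]+np.sin(TY)*d[1]),1000*(-np.sin(TY)*d[0]+np.cos(TY)*d[1])],1),np.round(wh,1),round(ang-7.7,1))
rods("top");rods("side")
v=np.vstack([cv2.resize(get_image("top")[190:340,140:420],(560,300)),cv2.resize(get_image("side")[200:310,260:465],(560,300))])
cv2.imwrite("pics/c7.png",v[:,:,::-1])
E
```

```text
rake in tray mm [-60.4 297.1] z 109.9 yaw 2.73 tilt [-0.002  0.008] F [-0.1 -0.9 -1.5] w 0.241 t 13.73
pos [0.4467 0.2718 0.2012] toolY yaw 10.43 tilt [-0.0017  0.0076] F [-0.13 -0.9  -1.51] w 0.241 t 13.73
turn units -0.07 then xyz units [0.987 1.375 1.28 ]
top rod tray [4.3 0.1] [137.3  11.6] 0.0
top rod tray [ 20.4 -35.7] [111.   11.7] 0.0
top rod tray [ 3.4 36.2] [108.   11.6] -0.2
```

View pics/c7.png

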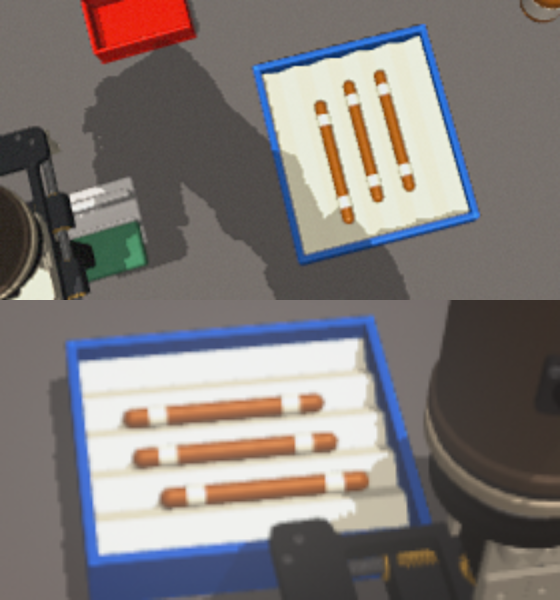

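The rods measure y = 36.2, 0.1 and −35.7 mm, all within 0.2° of parallel. Now back to the dock.

```bash
python3 -m jog '[10,0.3,0.4,0,-0.07,10,0.4,0.5,0,0,10,0.3,0.4,0.2,0,10,0,0,0.3,0,10,0,0,0.2,0,10,0,0,0,0]'>/dev/null
python3 - <<'E'
from h import *
to(.4933,.3209,10.85,.15)
E
```

```text
pos [0.4958 0.3125 0.1733] toolY yaw 9.49 tilt [0.0002 0.0065] F [-0.36  0.36 -3.47] w 0.238 t 14.43
turn units -0.23 then xyz units [ 0.218 -0.022  0.581]
```

```bash
python3 -m jog '[10,0.2,0,0.1,-0.22,10,0.05,0.02,0.3,0,10,0,0,0.2,0,10,0,0,0,0]'>/dev/null
python3 - <<'E'
from h import *
to(.495,.3221,10.85,.135)
E
```

```text
pos [0.4939 0.3208 0.1476] toolY yaw 10.76 tilt [-0.0007  0.0058] F [-0.05 -0.2  -2.28] w 0.239 t 14.77
turn units -0.02 then xyz units [0.027 0.032 0.314]
```

```bash
python3 -m jog '[10,0.03,0.03,0.2,0,10,0,0,0.2,0,10,0,0,0.2,0]'>/dev/null
python3 -c "
from h import *
to(.495,.3221,10.85,.0985)"
python3 -m jog '[10,0,0,0.2,0,10,0,0,0.2,0,10,0,0,0.1,0]'>/dev/null
python3 -c "
from h import *
to(.495,.3221,10.85,.0985)"
```

```text
pos [0.4953 0.3227 0.123 ] toolY yaw 10.75 tilt [0.001  0.0072] F [ 0.62  0.87 -2.43] w 0.24 t 15.02
turn units -0.02 then xyz units [-0.013 -0.011  0.613]
pos [0.4948 0.3224 0.0997] toolY yaw 10.74 tilt [-0.0002  0.0062] F [-0.71 -1.2  -2.86] w 0.237 t 15.27
turn units -0.02 then xyz units [-0.008  0.004  0.03 ]
```

```bash
for i in 1 2 3; do python3 -m jog '[10,0,0,0.04,0]'|grep -E "pos|force"; done
```

```text
position: [0.4949, 0.3217, 0.0977]
force: [-11.7, -4.8, 45.2]
position: [0.4949, 0.3217, 0.0977]
force: [-12.8, -5.7, 43.1]
position: [0.4949, 0.3217, 0.0978]
force: [-6.8, -3.9, 19.0]
```

```bash
for i in 1 2; do python3 -m jog '[10,0,0,-0.01,0]'|grep -E "pos|force"; done
python3 -m jog '[35,0,0,0,0,45,0,0,0,0,60,0,0,0,0,75,0,0,0,0,91,0,0,0,0,91,0,0,0,0,91,0,0,0,0,91,0,0,0,0]'
python3 -c "
from h import *
to(.495,.3221,10.85,.16)"
```

```text
position: [0.495, 0.3217, 0.0989]
force: [-0.5, -0.3, -1.8]
position: [0.4952, 0.3218, 0.0996]
force: [-0.0, -0.4, -2.9]
clock: 16.35
position: [0.4962, 0.3223, 0.0995]
ee_rot: [-2.003, -2.414, -0.012]
force: [0.8, -0.0, -0.0]
width: 0.77
pos [0.4962 0.3223 0.0995] toolY yaw 10.63 tilt [0.0011 0.0089] F [ 0.82 -0.04 -0.03] w 0.77 t 16.35
turn units -0.04 then xyz units [ 0.    -0.031 -1.512]
```

```bash
python3 -m jog '[91,0,0,0,0,91,0,0,0,0,91,0,0,-0.2,0,91,0,0,-0.5,0,91,0,0,-0.9,0,91,0,0,-0.9,0,91,0,0,-0.9,0,91,0,0,-0.5,0,91,0.5,0,0,0,91,0.8,0,0,0,91,0.8,0,0,0,91,0.8,0,0,0,91,0.8,0,0,0,91,0.8,0,0,0,91,0.8,0,0,0,91,0.4,0,0,0,91,0,0,0,0,91,0,0,0,0]'
python3 - <<'E'
from h import *
a=get_image("top");b=get_image("side")
for n,im in(("top",a),("side",b)):
    print(n,"green",worldrect(n,biggest(mask(im,(65,80,40),(95,255,255)))[0],.051))
im=a;bl=biggest(mask(im,(105,120,60),(125,255,255)))[0]
m=mask(im,(5,120,60),(22,255,255))&cv2.erode(bl,np.ones((9,9)))
m=cv2.morphologyEx(m,cv2.MORPH_CLOSE,cv2.getStructuringElement(cv2.MORPH_ELLIPSE,(9,9)))
for r in biggest(m,3):
    (c,wh,ang)=worldrect("top",r,.0265); d=np.array(c)/1000-TC
    print("rod y",round(1000*(-np.sin(TY)*d[0]+np.cos(TY)*d[1]),1),round(ang-7.7,1))
cv2.imwrite("pics/c8.png",np.hstack([cv2.resize(a,(400,300)),cv2.resize(b,(400,300))])[:,:,::-1])
E
```

```text
clock: 17.85
position: [0.4538, 0.5508, 0.2765]
ee_rot: [-2.013, -2.406, -0.021]
force: [0.2, -0.6, 0.2]
width: 0.994
top green ((493.0215148925781, 315.5039978027344), (40.1879997253418, 125.69593048095703), 10.422113418579102)
side green ((494.2931213378906, 324.5289306640625), (40.29359817504883, 124.93932342529297), 11.162364959716797)
rod y 0.1 0.0
rod y -35.7 0.0
rod y 36.2 -0.2
```

View pics/c8.png

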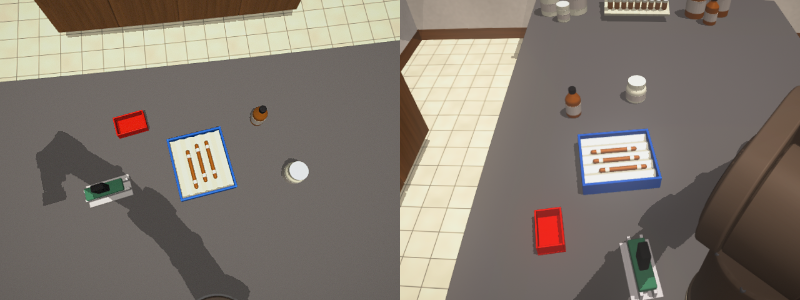

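The rake is back within about 1.5 mm of where it started, seated and upright. The rods are in their grooves, the bystanders are in place and the arm is clear.

```bash
python3 -c "
from cell import *
print(sign_off())"
```

```text
the job is handed in; nothing more can be done
None
```

The job is handed in at about 18 s on the clock. All three rods lie in grooves of their own, and the rake is back on its rails and released. Sign-off reports no verdict.

- **Combing:** I turned the rake about 21° to fit between the rods and set it on the ridges with roughly 5 N. I then raised it about 2 mm and squared it to the tray. One pass toward +x and one back toward −x laid all three rods down.
- **Rods:** the last top view puts them at y = 36.2, 0.1 and −35.7 mm in the tray, within 0.2° of parallel. I could not measure their height directly.
- **Rake and bystanders:** the rake's head bar is within about 1.5 mm of where it started and looks upright in both views. The jar, bottle and red box look undisturbed, and the arm is clear of everything.

**What disagreed or went less smoothly:**
- **Cameras:** the side camera reads 4–9 mm farther in +y than the top one. I relied on the top view, plus relative positions in the side view.
- **Arm drift:** the arm drifted about 0.4 mm per row while holding still, and the tool leaned up to 1.5°. I corrected the position as I went.
- **Seating force:** setting the rake back on its rails briefly reached about 45 N at the wrist, through the rake onto the dock. I eased off before letting go.

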